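# Lengthen the telescopic window squeegee by one hole

### The arm

A 6-joint arm with a two-finger parallel gripper is mounted at the origin on the work surface; the furniture and walls round the work are solid. World frame = base frame: x ahead of the robot, y to its left, z up, the work surface at z = 0. Lengths are in m, angles in degrees, forces in N, time in s.
With the tool pointing down it reaches from about 0.35 to 0.725 m from the base axis. Payload 6 kg.
Tool frame: the origin (TCP) lies at the very end of the fingers, on their centre line; the grasp point (between the pads) lies 19 mm behind it (arm.grip_depth is the distance from the TCP to the grasp point, in m); z points along the fingers, y is the line along which they close (so a half turn about z gives the same grasp; the last joint's range is limited). The gripper opens to 85 mm and grips with 20 to 120 N. Pads are 22 mm wide; open, the fingers measure 114 mm over their backs; the gripper's body (76 mm by 85 mm) begins 54 mm behind the grasp point. The pads swing forward as they close: fully open they stand 13 mm farther back than shut.
Start: joints at [-54.219, 2.303, 4.859, 0, -92.561, -19.12], TCP at [0.172, -0.575, 0.231] pointing down, gripper open.
Joint ranges: [-146.85, 146.85], [-73.84, 115.35], [-62.03, 85.46], [-188.31, 113.3], [-161.28, -10.13], [-171.36, 171.36]. Speed limits (degrees/s): [147.25, 147.25, 172.46, 180, 180, 180].

### API

Orientations are given as a 3x3 rotation matrix whose columns are the frame's x, y, z axes.
In Python, from workcell import arm gives the robot as it stands. The module is installed in compiled form; this text tells all that it offers.
- The arm moves only by the tool step_arm, never from a script. Its argument "deltas" is a list of rows, each a list of 3 entries, a list of its own where there are three numbers: the turn, a rotation vector about the tool's x, y, z in degrees, then the shift along the tool's x, y, z in m, then the opening, from 0 (shut) to 1 (fully open). A call has exactly 5 rows; each row is the pose to reach, as a shift and turn from the pose commanded when the call began, along the tool's axes at that moment; what a row does not reach only later rows make up. A row lasts 1/12 s, in which the tool goes at most 41.7 mm and 7.16 degrees, less where a joint would pass 70% of its speed; a pose out of reach is approached as far as the arm can. A call with a gripper value outside its range is refused whole. The fingers move at their own pace and stop on an object; the grip force is fixed at half the most. Time passes only in rows, so rows that repeat a pose let the fingers close, or fill a call up. It gives the time, the measured TCP pose, the force, the opening and the grip force at its end, in the units of the state.
- arm.get_obs(): the state, without advancing time (a new reading comes with each control period).
- arm.snapshot(name): name is "side" or "top" or "wrist"; returns a dict with "img" (480x640x3 uint8, red, green, blue), "range_z" (480x640 float32, m along the optical axis (not along the pixel's ray), 0 where there is no reading), "mtx" (3x3 intrinsics, pixels), "cam_to_world" (4x4, takes a point from camera to world coordinates). Camera axes: x right, y down, z forward; pixel columns grow to the right and rows downward; lengths in m; the calibration is good to about 2 mm. A picture is of the moment at which its call begins.
- arm.job_done(): hands the job in; it is judged then, once.
The state is a dict: "clock": time; "q": joint angles; "qd": joint speeds; "joint_efforts": joint torques, N m; "tool_pos": TCP position; "eef_rot": TCP orientation; "force": force on the tool from outside, world axes, zero at the start; "torque": the same for the moment, N m; "finger_gap": opening from 0.0 (shut) to 1.0 (fully open); "grip_force": force on a finger pad.
Only numpy, scipy, OpenCV 4.12 (cv2) and the standard library are available. Lean on these libraries where they do the work, as an engineer would, in place of code of your own. Each camera call takes 0.05 s, during which the arm holds its last target. There are 200 camera calls.

### The job

Make the handle of the window squeegee one hole longer: pinch the two spring buttons on either side of its blue sleeve flush, slide the sleeve outwards (away from its clamp, towards the rubber blade) to the next hole so that the buttons snap out there, and let go. Leave the orange scrubbing brush at the length it has.

Things in the scene. Friction and masses are not known exactly. Their poses are not given: they have to be found in the camera images.
- squeegee_buttons (a point): Point on the tube axis midway between the squeegee's two spring buttons, 65 mm above the worktop; fixed, does not move with the sleeve. x: along the tube from clamp to rubber blade; y: to the left button; z up. Clamp (black and grey, top 89 mm up) at x -186 to -130 mm holds a bare inner tube carrying the buttons; dark steel foot 10 mm thick, 74 mm wide below it all.
- squeegee_sleeve (a joint): Travel of the BLUE sleeve along +x, m: 0 at start, 0.045 buttons in next holes, 0.09 last. 30 mm wide, 34 high; at start x -115 (collar) to +85 mm (end cap, 116 mm wide blade beyond). Per side 3 rimmed 17 mm holes, at start x 0, -45, -90 mm. Locked while buttons stand out; pressed flush, about 10 N starts it and 2 N moves it. At the next holes the buttons snap out and stop it.
- squeegee_button_left (a joint): Left steel dome button (+y), 16 mm across, pressed in by, m: 0 out (tip at y +24 mm, 9 mm proud of the sleeve), 0.009 flush, 0.011 under the wall. Spring 1.2 N, 3 N at flush. The right one mirrors it. Both stay at x = 0; the sleeve slides past. Fingers closing along y over both domes press them flush, then grip the sleeve beside them; that grip can carry it along x.
- brush_sleeve (a joint): Travel (m) of the other tool's sleeve: an ORANGE telescopic scrubbing brush with white bristles, in a cradle of the same make. It is 0 at the start and must stay near 0.

How it is judged:
By the outcome, as a careful person would: the job done as asked, in the order asked, and still so for the second after the job is handed in, with the robot touching nothing.
It also fails if it takes over 29 s, if anything falls off the work surface, if the arm or the gripper's body presses on something with over 40 N, if the wrist force passes 120 N, or if a joint passes its speed limit or range.

## Working session

There is one attempt and no reset: what is moved stays moved. The work goes in short steps, Python scripts to look and compute and a tool call to move; the robot and the scene stay as the last step left them, time stands still between calls to the robot, and variables do not carry over. Pictures are saved under pics/ and viewed, at most 10 in all, crops included, and the job is handed in when it is done.

Besides the shell and the picture viewer there is one more tool, called after ">>>" as name(argument=value, ...), one argument or row to a line, values as JSON. step_arm: Moves the arm, as the interface text tells. Its arguments: {"type":"object","properties":{"deltas":{"type":"array"}},"required":["deltas"]}

```bash
mkdir -p pics
python3 - <<'E'
from workcell import arm
import cv2,numpy as np
for n in("top","side"):
    s=arm.snapshot(n); cv2.imwrite(f"pics/{n}0.png",s["img"][:,:,::-1]); np.savez(f"{n}0.npz",**s)
    print(n,s["mtx"],s["cam_to_world"])
o=arm.get_obs();print(o["clock"],o["tool_pos"],o["eef_rot"],o["finger_gap"])
E
```

```text
top [[517.235367     0.         316.91149864]
 [  0.         517.235367   236.20039305]
 [  0.           0.           1.        ]] [[-0.00647591 -0.99603477  0.08872876  0.45946965]
 [-0.99977885  0.0082244   0.01935464 -0.01145603]
 [-0.02000763 -0.0885838  -0.99586777  0.95270412]
 [ 0.          0.          0.          1.        ]]
side [[495.63659637   0.         321.59039779]
 [  0.         495.63659637 240.01929125]
 [  0.           0.           1.        ]] [[-0.92628827 -0.23201563  0.29691547  0.25814641]
 [-0.37661276  0.59588857 -0.70928107  0.58940183]
 [-0.01236424 -0.76882089 -0.63934464  0.64911397]
 [ 0.          0.          0.          1.        ]]
0.1 [ 0.17200951 -0.57450435  0.23039153] [[-9.58014238e-01 -2.86720052e-01 -5.76070220e-04]
 [-2.86720602e-01  9.58013111e-01  1.47524817e-03]
 [ 1.28899592e-04  1.57847995e-03 -9.99998746e-01]] 1.0008237008961727
```

View pics/top0.png

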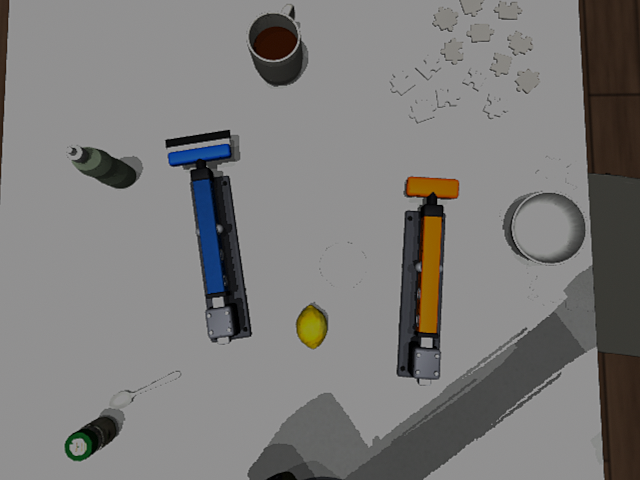

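View pics/side0.png

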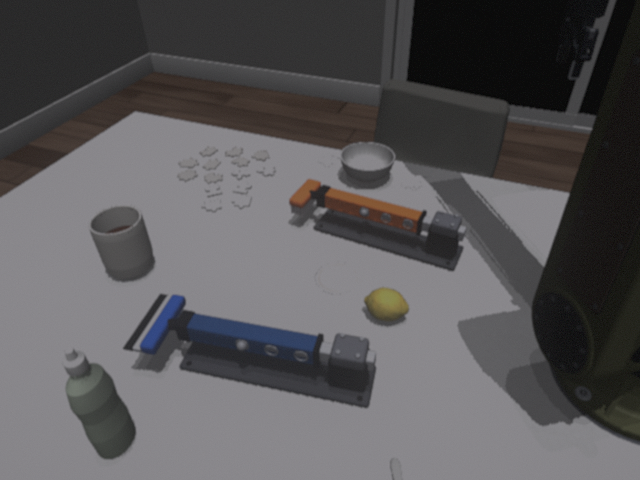

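The top view shows the blue squeegee's tube from the clamp (219,322) to the blade (199,150), with buttons near (197,229) and (220,229). The brush is at right, and the side view shows the left dome at (242,345).

```bash
cat > h.py <<'E'
import numpy as np,cv2
def world(s):
    v,u=np.mgrid[:480,:640]; z=s["range_z"]; K=s["mtx"]
    P=np.stack([(u-K[0,2])/K[0,0]*z,(v-K[1,2])/K[1,1]*z,z],-1)
    T=s["cam_to_world"]; return P@T[:3,:3].T+T[:3,3]
def ray(s,u,v,h):
    K=s["mtx"];T=s["cam_to_world"]
    d=T[:3,:3]@[(u-K[0,2])/K[0,0],(v-K[1,2])/K[1,1],1]
    return T[:3,3]+d*(h-T[2,3])/d[2]
E
python3 - <<'E'
from h import *
for n in("top","side"):
    s=np.load(f"{n}0.npz");W=world(s);im=s["img"].astype(int)
    m=(im[...,2]>1.5*im[...,0])&(im[...,2]>50)&(s["range_z"]>0)&(abs(W[...,2]-.082)<.006)
    p=W[m]; p=p[p[:,1]>.1]; 
    if n=="top": p=p[p[:,0]<.575]
    r=cv2.minAreaRect((p[:,:2]*1000).astype(np.float32)); print(n,len(p),r,np.median(p[:,2]));print(cv2.boxPoints(r))
s=np.load("top0.npz")
cv2.imwrite("pics/ct.png",cv2.resize(s["img"][120:350,150:270,::-1],None,fx=2.6*1,fy=2.6,interpolation=cv2.INTER_CUBIC))
s=np.load("side0.npz")
cv2.imwrite("pics/cs.png",cv2.resize(s["img"][280:410,120:390,::-1],None,fx=2.9,fy=2.9,interpolation=cv2.INTER_CUBIC))
E
```

```text
top 1362 ((509.9866943359375, 186.3361053466797), (133.64447021484375, 30.14898109436035), 8.515096664428711) 0.0829073204292986
[[441.66895 191.35007]
 [446.13312 161.53342]
 [578.30444 181.32214]
 [573.8403  211.1388 ]]
side 2104 ((538.9232177734375, 193.26597595214844), (195.0079345703125, 30.624372482299805), 8.536473274230957) 0.0818639388609666
[[440.2265  193.93513]
 [444.7724  163.65004]
 [637.61993 192.59682]
 [633.07404 222.88191]]
```

View pics/ct.png

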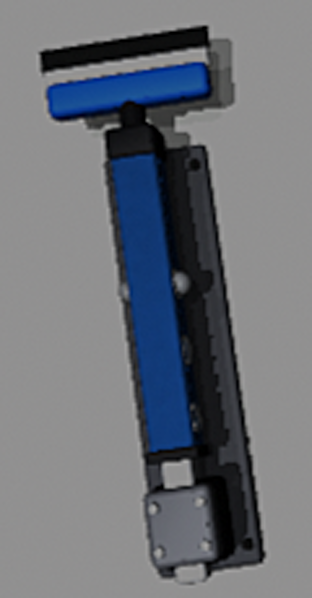

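View pics/cs.png

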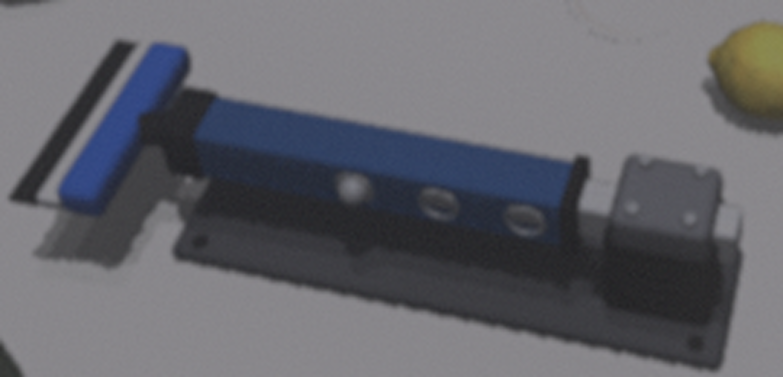

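In the top crop the domes are at (125,290) and (181,283), and in the side crop the left dome is at (352,189). Next I compute the button point and the move.

Run:
```python
from h import *
from workcell import arm
from scipy.spatial.transform import Rotation as R
t=np.load("top0.npz");s=np.load("side0.npz")
a=np.radians(8.52);ax=np.array([np.cos(a),np.sin(a)]);n=np.array([-ax[1],ax[0]])
c1=np.array([.50999,.18634]);c2=np.array([.53892,.19327])
print("lateral of centres",n@c1,n@c2)
for nm,q in(("L",ray(t,198.1,231.5,.065)),("R",ray(t,219.6,228.8,.065)),("Ls",ray(s,241.4,345.2,.065))):
    print(nm,q,"along",ax@q[:2],"lat",n@q[:2])
print("sleeve start along:", ax@np.array([.4425,.1788]), ax@np.array([.635,.2077]))
W=world(t);print("clamp top edges")
m=(abs(W[...,2]-.088)<.004)&(W[...,0]<.45)&(W[...,0]>.3)&(W[...,1]>.1)&(W[...,1]<.25);p=W[m][:,:2];print((p@ax).min(),(p@ax).max(),np.median(p@n))
o=arm.get_obs();print(o["q"])
```

```text
lateral of centres 0.10872620881644611 0.11129361722184737
L [0.54843824 0.2116506  0.065     ] along 0.5737428035217031 lat 0.12806120488769274
R [0.5528221  0.17429663 0.065     ] along 0.5725441204591346 lat 0.09046997788103726
Ls [0.54823049 0.20858325 0.065     ] along 0.5730829063723887 lat 0.12505847724573133
sleeve start along: 0.4641067105117462 0.6587639894470098
clamp top edges
0.39001219668797027 0.4716209483597368 0.10803802832708717
[-5.42189211e+01  2.33392052e+00  4.80779052e+00 -2.26671824e-02
 -9.25617402e+01 -1.91203557e+01]
```

>>> step_arm(
  deltas=[
    [[0,0,0],[-0.02,0.0215,0],1],
    [[0,0,0],[-0.047,0.0508,0],1],
    [[0,0,0],[-0.074,0.08,0],1],
    [[0,0,0],[-0.102,0.11,0],1],
    [[0,0,0],[-0.129,0.139,0],1],
  ],
)

```text
clock: 0.52
tool_pos: [0.2559, -0.4029, 0.2307]
eef_rot: [[-0.958, -0.286, -0.0], [-0.286, 0.958, 0.001], [0.0, 0.001, -1.0]]
force: [1.6, -1.0, 0.9]
finger_gap: 0.998
grip_force: 0.0
```

>>> step_arm(
  deltas=[
    [[0,0,0],[-0.027,0.0293,0],1],
    [[0,0,0],[-0.054,0.0586,0],1],
    [[0,0,0],[-0.081,0.088,0],1],
    [[0,0,0],[-0.108,0.117,0],1],
    [[0,0,0],[-0.136,0.146,0],1],
  ],
)

```text
clock: 0.93
tool_pos: [0.3443, -0.224, 0.2312]
eef_rot: [[-0.958, -0.286, 0.001], [-0.286, 0.958, 0.0], [-0.001, 0.0, -1.0]]
force: [2.0, -1.2, -0.6]
finger_gap: 0.999
grip_force: 0.0
```

>>> step_arm(
  deltas=[
    [[0,0,0],[-0.027,0.0293,0],1],
    [[0,0,0],[-0.054,0.0586,0],1],
    [[0,0,0],[-0.081,0.088,0],1],
    [[0,0,0],[-0.108,0.117,0],1],
    [[0,0,0],[-0.136,0.146,0],1],
  ],
)

```text
clock: 1.35
tool_pos: [0.4328, -0.0448, 0.2314]
eef_rot: [[-0.958, -0.287, 0.001], [-0.287, 0.958, 0.001], [-0.001, 0.0, -1.0]]
force: [2.6, -0.6, -0.4]
finger_gap: 0.999
grip_force: 0.0
```

>>> step_arm(
  deltas=[
    [[0,0,0],[-0.027,0.0293,0],1],
    [[0,0,0],[-0.054,0.0586,0],1],
    [[0,0,0],[-0.081,0.088,0],1],
    [[0,0,0],[-0.108,0.117,0],1],
    [[0,0,0],[-0.136,0.146,0],1],
  ],
)

```text
clock: 1.77
tool_pos: [0.5213, 0.134, 0.231]
eef_rot: [[-0.958, -0.287, -0.0], [-0.287, 0.958, 0.0], [0.0, 0.0, -1.0]]
force: [1.0, -0.5, 0.7]
finger_gap: 1.001
grip_force: 0.0
```

>>> step_arm(
  deltas=[
    [[0,0,2],[-0.023,0.025,0],1],
    [[0,0,5],[-0.0456,0.05,0],1],
    [[0,0,8.14],[-0.0456,0.05,0.03],1],
    [[0,0,8.14],[-0.0456,0.05,0.06],1],
    [[0,0,8.14],[-0.0456,0.05,0.08],1],
  ],
)

```text
clock: 2.18
tool_pos: [0.5493, 0.1934, 0.1472]
eef_rot: [[-0.989, -0.149, -0.004], [-0.149, 0.989, -0.001], [0.005, -0.001, -1.0]]
force: [0.6, 0.5, -0.6]
finger_gap: 1.0
grip_force: 0.0
```

>>> step_arm(
  deltas=[
    [[0,0,0],[0,0,0],1],
    [[0,0,0],[0,0,0],1],
    [[0,0,0],[0,0,0],1],
    [[0,0,0],[0,0,0],1],
    [[0,0,0],[0,0,0],1],
  ],
)

```text
clock: 2.6
tool_pos: [0.5511, 0.1932, 0.1534]
eef_rot: [[-0.989, -0.148, 0.003], [-0.148, 0.989, 0.002], [-0.003, 0.001, -1.0]]
force: [-0.7, -0.5, -0.2]
finger_gap: 0.998
grip_force: 0.0
```

Run:
```python
from h import *
from workcell import arm
s=arm.snapshot("wrist");o=arm.get_obs();print(o["tool_pos"],o["eef_rot"],o["q"])
cv2.imwrite("pics/w1.png",s["img"][:,:,::-1])
W=world(s);im=s["img"].astype(int)
m=(im[...,2]>1.5*im[...,0])&(im[...,2]>40)&(s["range_z"]>0)&(abs(W[...,2]-.082)<.005)
p=W[m][:,:2];a=np.radians(8.52);ax=np.array([np.cos(a),np.sin(a)]);n=np.array([-ax[1],ax[0]])
p=p[abs(p@n-.11)<.03];print(len(p),cv2.minAreaRect((p*1000).astype(np.float32)),np.percentile(p@n,[1,50,99]),o["tool_pos"][:2]@n,o["tool_pos"][:2]@ax)
```

```text
[0.55095679 0.19315468 0.15300043] [[-0.98897997 -0.14803431  0.00211351]
 [-0.14803123  0.98898148  0.00154362]
 [-0.00231873  0.00121375 -0.99999658]] [ 3.89923034e+01  1.44036042e-02 -5.60847301e+00  7.49247885e-03
 -8.42273544e+01 -1.20480093e+02]
16114 ((548.5447998046875, 192.3015899658203), (211.14369201660156, 30.495759963989258), 8.69616985321045) [0.09437516 0.10892987 0.12332676] 0.10939626140723006 0.573493308436368
```

View pics/w1.png

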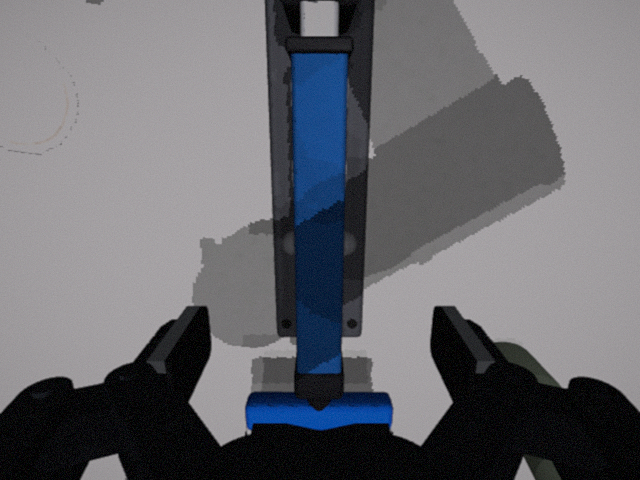

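The wrist view shows the fingers straddling the sleeve, with the domes at (288,243) and (349,243).

Run:
```python
from h import *
from workcell import arm
s=arm.snapshot("wrist");a=np.radians(8.6);ax=np.array([np.cos(a),np.sin(a)]);n=np.array([-ax[1],ax[0]])
for u in(288,349):
    q=ray(s,u,243,.065);print(q,q[:2]@ax,q[:2]@n)
p=arm.get_obs()["tool_pos"][:2];print(p@ax,p@n,s["cam_to_world"][:3,3])
```

```text
[0.55412558 0.17297028 0.065     ] 0.5737603786049996 0.08816411109413383
[0.54832134 0.21173521 0.065     ] 0.5738181201339249 0.12736111539439926
0.5734746481710684 0.1085686142946205 [0.47668961 0.18199454 0.2961488 ]
```

>>> step_arm(
  deltas=[
    [[0,0,0],[0,0,0.025],1],
    [[0,0,0],[0,0,0.05],1],
    [[0,0,0],[0,0,0.075],1],
    [[0,0,0],[0,0,0.097],1],
    [[0,0,0],[0,0,0.108],1],
  ],
)

```text
clock: 3.12
tool_pos: [0.5491, 0.1923, 0.0404]
eef_rot: [[-0.989, -0.148, -0.003], [-0.148, 0.989, -0.001], [0.003, -0.001, -1.0]]
force: [-0.1, 0.6, 0.1]
finger_gap: 1.0
grip_force: 0.0
```

>>> step_arm(
  deltas=[
    [[0,0,0],[0,0,0],1],
    [[0,0,0],[0,0,0],1],
    [[0,0,0],[0,0,0],0.6],
    [[0,0,0],[0,0,0],0.6],
    [[0,0,0],[0,0,0],0.6],
  ],
)

```text
clock: 3.53
tool_pos: [0.5511, 0.1934, 0.0449]
eef_rot: [[-0.989, -0.148, 0.002], [-0.148, 0.989, 0.001], [-0.002, 0.001, -1.0]]
force: [-0.0, 0.3, -1.1]
finger_gap: 0.615
grip_force: 0.0
```

>>> step_arm(
  deltas=[
    [[0,0,0],[0,0,0],0],
    [[0,0,0],[0,0,0],0],
    [[0,0,0],[0,0,0],0],
    [[0,0,0],[0,0,0],0],
    [[0,0,0],[0,0,0],0],
  ],
)

```text
clock: 3.95
tool_pos: [0.5512, 0.1924, 0.0448]
eef_rot: [[-0.989, -0.148, 0.002], [-0.148, 0.989, -0.0], [-0.002, -0.001, -1.0]]
force: [-0.1, -3.6, 5.6]
finger_gap: 0.345
grip_force: 60.1
```

>>> step_arm(
  deltas=[
    [[0,0,0],[0,0,0],0],
    [[0,0,0],[0,0,0],0],
    [[0,0,0],[0,0,0],0],
    [[0,0,0],[0,0,0],0],
    [[0,0,0],[0,0,0],0],
  ],
)

```text
clock: 4.37
tool_pos: [0.5512, 0.1924, 0.0448]
eef_rot: [[-0.989, -0.148, 0.002], [-0.148, 0.989, -0.0], [-0.002, -0.001, -1.0]]
force: [-0.1, -3.2, 4.8]
finger_gap: 0.344
grip_force: 60.1
```

>>> step_arm(
  deltas=[
    [[0,0,0],[-0.004,0,0],0],
    [[0,0,0],[-0.008,0,0],0],
    [[0,0,0],[-0.012,0,0],0],
    [[0,0,0],[-0.016,0,0],0],
    [[0,0,0],[-0.02,0,0],0],
  ],
)

```text
clock: 4.78
tool_pos: [0.5706, 0.1952, 0.0448]
eef_rot: [[-0.989, -0.148, 0.001], [-0.148, 0.989, -0.001], [-0.001, -0.001, -1.0]]
force: [-2.9, -3.7, 7.1]
finger_gap: 0.344
grip_force: 59.5
```

>>> step_arm(
  deltas=[
    [[0,0,0],[-0.004,0,0],0],
    [[0,0,0],[-0.008,0,0],0],
    [[0,0,0],[-0.012,0,0],0],
    [[0,0,0],[-0.016,0,0],0],
    [[0,0,0],[-0.018,0,0],0],
  ],
)

```text
clock: 5.2
tool_pos: [0.5892, 0.198, 0.0449]
eef_rot: [[-0.989, -0.148, 0.002], [-0.148, 0.989, -0.0], [-0.002, -0.001, -1.0]]
force: [2.1, -3.1, 4.7]
finger_gap: 0.346
grip_force: 59.4
```

Run:
```python
from h import *
from workcell import arm
s=arm.snapshot("side");o=arm.get_obs();print(o["tool_pos"],o["force"],o["finger_gap"])
cv2.imwrite("pics/s2.png",cv2.resize(s["img"][250:410,100:390,::-1],None,fx=2.7,fy=2.7,interpolation=cv2.INTER_CUBIC))
```

```text
[0.59046974 0.19828017 0.04498276] [ 23.30293393  -3.66105532 -12.04213309] 0.343379340698797
```

View pics/s2.png

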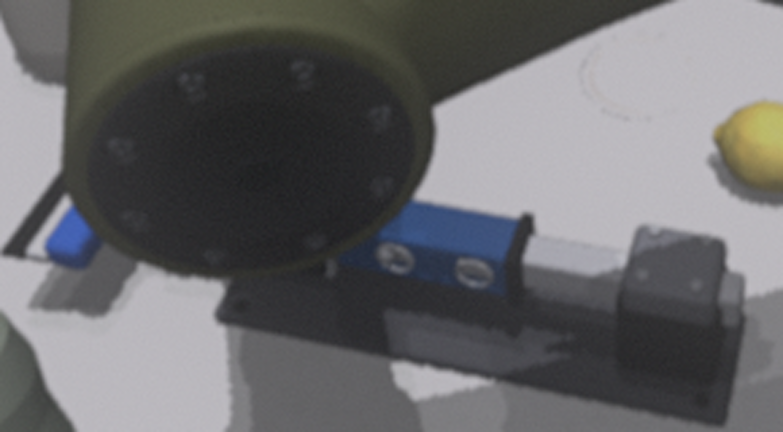

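The sleeve has moved about 38 mm out, and the next hole (395,257) is almost over the button. I'll do the last part slowly.

>>> step_arm(
  deltas=[
    [[0,0,0],[-0.001,0,0],0],
    [[0,0,0],[-0.002,0,0],0],
    [[0,0,0],[-0.0035,0,0],0],
    [[0,0,0],[-0.005,0,0],0],
    [[0,0,0],[-0.006,0,0],0],
  ],
)

```text
clock: 5.67
tool_pos: [0.5952, 0.1989, 0.0449]
eef_rot: [[-0.989, -0.148, 0.002], [-0.148, 0.989, -0.0], [-0.002, -0.001, -1.0]]
force: [-0.4, -3.1, 6.0]
finger_gap: 0.339
grip_force: 63.9
```

>>> step_arm(
  deltas=[
    [[0,0,0],[-0.0005,0,0],0],
    [[0,0,0],[-0.001,0,0],0],
    [[0,0,0],[-0.0015,0,0],0],
    [[0,0,0],[-0.002,0,0],0],
    [[0,0,0],[-0.002,0,0],0],
  ],
)

```text
clock: 6.08
tool_pos: [0.5964, 0.199, 0.0449]
eef_rot: [[-0.989, -0.148, 0.001], [-0.148, 0.989, -0.001], [-0.001, -0.001, -1.0]]
force: [-1.4, -4.4, 7.0]
finger_gap: 0.343
grip_force: 64.0
```

Run:
```python
from h import *
from workcell import arm
s=arm.snapshot("side");o=arm.get_obs();print(o["tool_pos"],o["force"],o["finger_gap"])
cv2.imwrite("pics/s3.png",cv2.resize(s["img"][250:410,100:390,::-1],None,fx=2.7,fy=2.7,interpolation=cv2.INTER_CUBIC))
```

```text
[0.59638716 0.19904223 0.04487559] [-2.07493405 -4.14865032  6.54530821] 0.3451526221965469
```

View pics/s3.png

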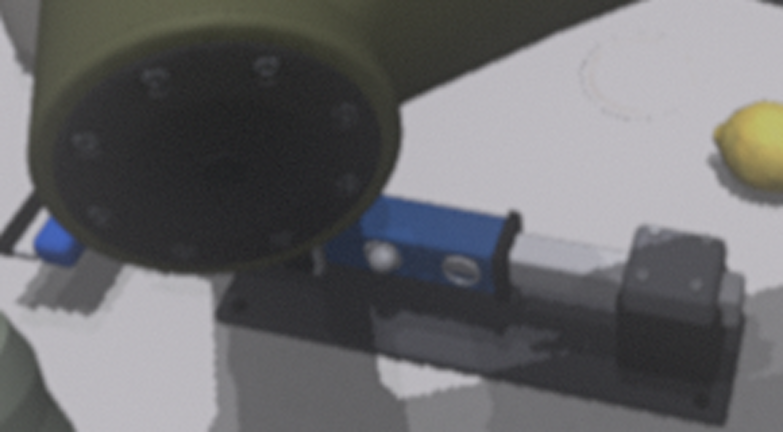

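The button has popped out at (381,257) in the next hole. Next I open the fingers and lift away.

>>> step_arm(
  deltas=[
    [[0,0,0],[0.0005,0,0],0],
    [[0,0,0],[0.0005,0,0],1],
    [[0,0,0],[0.0005,0,0],1],
    [[0,0,0],[0.0005,0,0],1],
    [[0,0,0],[0.0005,0,0],1],
  ],
)

```text
clock: 6.55
tool_pos: [0.595, 0.1999, 0.0427]
eef_rot: [[-0.989, -0.148, -0.001], [-0.148, 0.989, 0.0], [0.001, 0.0, -1.0]]
force: [-0.8, -1.4, -1.0]
finger_gap: 0.892
grip_force: 0.0
```

>>> step_arm(
  deltas=[
    [[0,0,0],[0,0,0],1],
    [[0,0,0],[0,0,0],1],
    [[0,0,0],[0,0,0],1],
    [[0,0,0],[0,0,0],1],
    [[0,0,0],[0,0,0],1],
  ],
)

```text
clock: 6.97
tool_pos: [0.5954, 0.1997, 0.0433]
eef_rot: [[-0.989, -0.148, -0.0], [-0.148, 0.989, 0.0], [0.0, 0.0, -1.0]]
force: [-0.8, -0.3, -0.6]
finger_gap: 1.006
grip_force: 0.0
```

>>> step_arm(
  deltas=[
    [[0,0,0],[0,0,-0.01],1],
    [[0,0,0],[0,0,-0.035],1],
    [[0,0,0],[0,0,-0.07],1],
    [[0,0,0],[0,0,-0.1],1],
    [[0,0,0],[0,0,-0.13],1],
  ],
)

```text
clock: 7.38
tool_pos: [0.5955, 0.1995, 0.1761]
eef_rot: [[-0.989, -0.148, 0.001], [-0.148, 0.989, 0.0], [-0.001, 0.0, -1.0]]
force: [1.0, 1.2, 0.5]
finger_gap: 1.004
grip_force: 0.0
```

>>> step_arm(
  deltas=[
    [[0,0,0],[0.02,-0.02,-0.02],1],
    [[0,0,0],[0.04,-0.04,-0.03],1],
    [[0,0,0],[0.06,-0.06,-0.03],1],
    [[0,0,0],[0.07,-0.08,-0.03],1],
    [[0,0,0],[0.07,-0.1,-0.03],1],
  ],
)

```text
clock: 7.8
tool_pos: [0.5399, 0.0895, 0.2057]
eef_rot: [[-0.989, -0.149, 0.003], [-0.149, 0.989, 0.002], [-0.003, 0.001, -1.0]]
force: [-0.2, 0.9, 0.2]
finger_gap: 1.003
grip_force: 0.0
```

Run:
```python
from h import *
from workcell import arm
s=arm.snapshot("side");o=arm.get_obs();print(o["clock"],o["tool_pos"],o["force"],o["finger_gap"])
t=arm.snapshot("top")
a=cv2.resize(s["img"][260:400,100:390,::-1],None,fx=2.1,fy=2.1,interpolation=cv2.INTER_CUBIC)
b=cv2.resize(t["img"][110:350,140:480,::-1],(a.shape[1],290),interpolation=cv2.INTER_CUBIC)
cv2.imwrite("pics/f.png",np.vstack([a,b]))
```

```text
7.85 [0.54077004 0.08689658 0.20553174] [ 0.86054806 -1.16175331 -0.03852097] 0.9970503638607393
```

View pics/f.png

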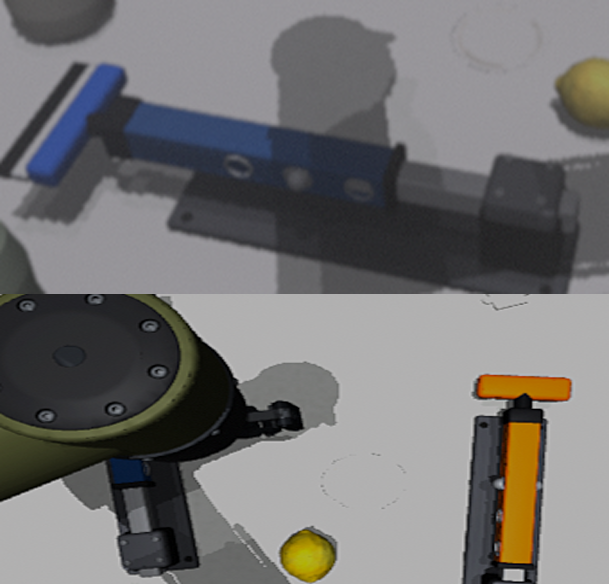

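The dome stands out in the middle hole at (298,180), and the brush hasn't moved.

```bash
python3 -c "
from workcell import arm
print(arm.job_done())"
```

```text
the job is handed in; nothing more can be done
None
```

The squeegee handle is one hole longer: the left button stands out in the next hole (the right one was hidden from view), the sleeve has been let go, the orange brush looks unmoved, and the job was handed in at about 8 s; no verdict came back.

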